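# Take the loaded pre-filter out of the fume box for cleaning

### The arm

A 6-joint arm with a two-finger parallel gripper is mounted at the origin on the work surface. World frame = base frame: x ahead of the robot, y to its left, z up, the work surface at z = 0. Lengths are in m, angles in degrees, forces in N, time in s.
With the tool pointing down it reaches from about 0.375 to 0.9 m from the base axis. Payload 3.1 kg.
Tool frame: the origin (TCP) lies midway between the tips of the shut fingers; the grasp point (between the pads) lies 19 mm behind it (grasp_offset is the distance from the TCP to the grasp point, in m); z points along the fingers, y is the line along which they close (so a half turn about z gives the same grasp; the last joint's range is limited). The gripper opens to 85 mm and grips with 20 to 120 N. Pads are 22 mm wide; open, the fingers measure 114 mm over their backs; the gripper's body (76 mm by 85 mm) begins 54 mm behind the grasp point. The pads swing forward as they close: fully open they stand 13 mm farther back than shut.
Start: joints at [58.757, 30.224, 82.088, -0, 67.689, -10.227], TCP at [0.224, 0.583, 0.231] pointing down, gripper open.
Joint ranges: [-176.69, 176.69], [-43.24, 126.21], [12.49, 139.97], [-82, 262], [0, 151.66], [-163.58, 163.58]. Speed limits (degrees/s): [159.86, 159.86, 180, 180, 180, 180].

### API

Orientations are given as [roll, pitch, yaw] about the fixed x, y, z axes, in that order (R = Rz(yaw) Ry(pitch) Rx(roll)).
In Python, from bench import get_obs, get_image, get_calibration, job_done, grasp_offset gives the robot as it stands.
- The arm moves only by the shell command python3 -m handwheel 'ROWS' [FORCE]. ROWS is JSON, a list of rows, each an object with "xyz": the shift along the tool's x, y, z in mm, a list of three; "rotation": the turn, a rotation vector about the tool's x, y, z in degrees, a list of three; "gripper": the opening, from -1 (shut) to 1 (fully open), so that 0 is half open. A call has 1 to 12 rows; each row shifts and turns the commanded pose from where the row before left it, along the tool's axes as they then stand; what a row does not reach is not made up. A row lasts 1/8 s, in which the tool goes at most 62.5 mm and 10.7 degrees, less where a joint would pass 70% of its speed; a pose out of reach is approached as far as the arm can. A call is refused whole if a number of a shift passes 62.5 or a number of a turn 10.7, either way. A call with a gripper value outside its range is refused whole. The fingers move at their own pace and stop on an object; FORCE is the grip in N (left out, the last holds). Time passes only in rows, so rows that do not move let the fingers close. It gives the time, the measured TCP pose, the force, the opening and the grip force at its end, in the units of the state.
- get_obs(): the state, without advancing time (a new reading comes with each control period).
- get_image(name): name is "scene" or "top"; returns the picture (420x560x3 uint8, red, green, blue); there is no depth.
- get_calibration(name): a dict with "fx", "fy", "cx", "cy" (pixels), "rvec" (rotation vector, rad) and "tvec" (3), from world to camera coordinates, as OpenCV has them. Camera axes: x right, y down, z forward; pixel columns grow to the right and rows downward; lengths in m; the calibration is good to about 2 mm. A picture is of the moment at which its call begins. get_calibration takes no time and is no camera call.
- job_done(): hands the job in; it is judged then, once.
The state is a dict: "t": time; "joint_pos": joint angles; "qvel": joint speeds; "joint_torque": joint torques, N m; "eef_pos": TCP position; "ee_rot": TCP orientation; "force": force on the tool from outside, world axes, zero at the start; "moment": the same for the moment, N m; "width": opening from 0.0 (shut) to 1.0 (fully open); "finger_force": force on a finger pad.
Only numpy, scipy, OpenCV 4.12 (cv2) and the standard library are available. Lean on these libraries where they do the work, as an engineer would, in place of code of your own. Each camera call takes 0.05 s, during which the arm holds its last target. There are 200 camera calls.

### The job

The dust-laden pre-filter in the fume box needs cleaning. Press the hatch so that it pops ajar and swing it fully open, then take the filter by its handle, lift and tilt it back to clear the retaining lip without forcing it, and set it down flat, handle up, in the steel tray. Never tip the filter more than 20 degrees, or the dust falls off it; leave the hatch standing open and do not disturb the other things on the bench.

Things in the scene. Friction and masses are not known exactly. Their poses are not given: they have to be found in the camera images.
- filterbox: White steel pre-filter box, fixed; z up, +x away from the robot, to its hoses. Origin: centre of its underside. 280 mm long (x), 220 wide, 125 high. Filter bay under the hatch: inner faces x -135 and 70, y +-105, floor z 50 mm. The hatch's sprung catch stands in its corner x -112 to -83, y 80 to 90, top z 118; side rails 8 mm high at y +-65 guide the filter.
- lip_edge (a point): Middle of the free lower edge of the steel retaining lip, which reaches 30 mm out of the bay's back wall over its whole width, 4 mm thick: its underside is 26 mm above the bay's floor, 4 mm above the filter's tongues. Axes as the box's. Hidden until the hatch is open.
- step_top (a point): Middle of the top of the steel step that crosses the bay just in front of the filter: 10 mm high above the bay's floor, 10 mm deep (x), with 37 mm of free space between it and the front wall. Axes as the box's. Hidden until the hatch is open.
- hatch (a joint): Hatch angle, rad: 0 shut and caught, about 0.22 popped ajar (free edge 47 mm up), 1.57 upright, 1.85 fully open, leaning back on its stop. Opening lifts the edge near the robot. Pressed down 3 to 5 mm near that edge (4 to 8 N) and let go, it pops ajar. From there it is swung by hand: unsprung, it drops back to 0.22 if let go before upright, and beyond 1.65 falls open to its stop.
- hatch_edge (a point): Middle of the hatch's free front edge, on its outer (upper) surface; x towards the hinge, z out of that surface. The hatch is a plain plate on top of the box, 215 mm from edge to hinge, 220 wide, 6 thick, 0.35 kg, no handle; once ajar, a finger tilted about 45 degrees goes under this edge from the front. A striker pin hangs 23 mm below it at y 77 to 93, 50 mm from the edge.
- hatch_hinge (a point): Middle of the hatch's hinge line, which runs along the box's y, at x 75, z 130 mm in the box's frame (the level of the hatch's underside when shut). Its axes turn with the hatch.
- filter_handle (a point): Centre of the grip bar of the filter's black strap handle: 70 mm long along the filter's x, 10 thick (y), 14 high, top 58 mm above the filter's underside, 22 mm of free height between bar and frame. Pinch it across y from above. It lies 8 mm to the near (-x) side of the filter's centre. Hidden until the hatch is open.
- filter_center (a point): Centre of the filter, 29 mm above its underside; z out of the handle side. Aluminium frame with grey pleats, 120 by 120 by 22 mm, 0.26 to 0.47 kg. It starts flat on the bay's floor, near edge 3 mm behind the step. Lip and step hold it: raise the near edge 15 to 25 mm (tilt about 0.15 rad, far edge staying down), draw it about 32 mm to the front (-x), then lift it out.
- tongue_ends (a point): Midway between the ends of the two flat tongues on the filter's far (+x) edge, on their top, level with the frame's top, 91 mm from the filter's centre. Each is 5 mm thick, 20 wide, sticks out 31 mm, at y +-35. At the start 26 mm of them lie under the lip.
- tray: Shallow stainless-steel tray, fixed on the bench beside the box (left or right of it), 250 mm (x) by 210 mm (y) by 25 mm high, walls and floor 3 mm thick. Origin: centre of its underside, z up.
- shade: Bystander: gold-coloured conical metal lamp shade, 150 mm across the foot, 140 mm high; origin at the centre of its foot.
- cleaner: Bystander: white plastic bottle with black cap, 70 mm across, 190 mm high; origin at the centre of its foot.
- driver: Bystander: screwdriver with black handle, 190 mm long, lying flat on the bench between box and tray; origin under its middle.

How it is judged:
By the outcome, as a careful person would: the job done as asked, in the order asked, and still so for the second after the job is handed in, with the robot touching nothing.
It also fails if it takes over 72 s, if anything falls off the work surface, if the arm or the gripper's body presses on something with over 40 N, if the wrist force passes 120 N, or if a joint passes its speed limit or range.

## Working session

There is one attempt and no reset: what is moved stays moved. The work goes in short steps, Python scripts to look and compute and a shell command to move; the robot and the scene stay as the last step left them, time stands still between calls to the robot, and variables do not carry over. Pictures are saved under pics/ and viewed, at most 10 in all, crops included, and the job is handed in when it is done.

```bash
ls; mkdir -p pics; python3 - <<'E'
from bench import *
import cv2
o=get_obs();print(o, grasp_offset)
for n in("scene","top"):
    cv2.imwrite(f"pics/{n}0.png",cv2.cvtColor(get_image(n),cv2.COLOR_RGB2BGR)); print(n,get_calibration(n))
E
```

```text
pics
{'t': 0.0, 'joint_pos': array([ 5.87547814e+01,  3.02790612e+01,  8.21578255e+01, -1.23854084e-03,
        6.76893932e+01, -1.02286230e+01]), 'qvel': array([ 5.67710517e-02, -1.56665629e-02,  1.18905380e-04,  9.18756557e-02,
       -1.49910175e-01, -2.00600195e-02]), 'joint_torque': array([-3.40471024e-04, -4.42354882e+01, -1.78028101e+01, -1.92129251e-04,
        8.29021126e-03,  1.45999411e-05]), 'eef_pos': array([0.22375569, 0.58279166, 0.23032462]), 'ee_rot': array([-1.79875524e+02, -2.12977251e-02,  1.58983853e+02]), 'force': array([-0.14669599, -0.2725014 ,  0.2584031 ]), 'moment': array([-0.02767715,  0.00769765, -0.00821967]), 'finger_force': 0.0, 'width': 1.0010554673652863} 0.0187
scene {'fx': 435.27037282658245, 'fy': 435.27037282658245, 'cx': 279.71754575588005, 'cy': 210.0426248524444, 'rvec': array([ 0.8510265 ,  2.74713259, -0.76102883]), 'tvec': array([ 0.49220211, -0.23892039,  1.70435104])}
top {'fx': 454.6698879059684, 'fy': 454.6698879059684, 'cx': 272.86273286814577, 'cy': 206.26403873128373, 'rvec': array([ 2.12572916, -2.16338487,  0.1890332 ]), 'tvec': array([0.00470751, 0.5968415 , 1.26703116])}
```

View pics/scene0.png

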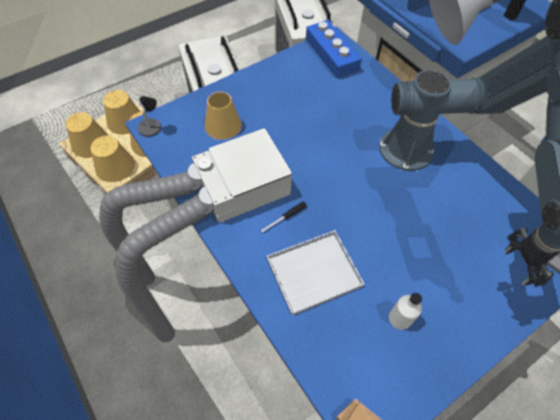

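View pics/top0.png

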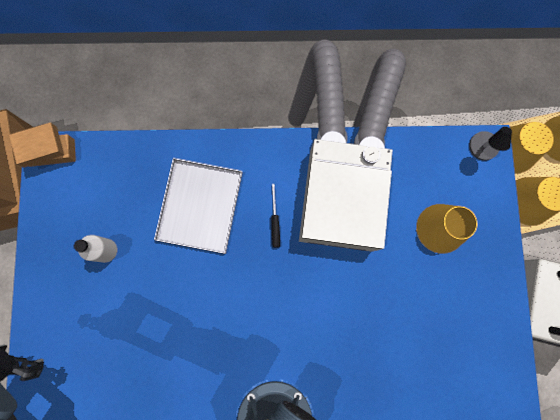

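The scene view shows the white box at about (245,175), the screwdriver at (285,217) and the tray at (315,270). In the top view, the hatch's corners are near (303,242), (384,247), (391,170) and (313,164), and the tray's are near (157,240), (226,253), (242,170) and (173,160). I'll zoom in to refine these.

```bash
python3 - <<'E'
import cv2,numpy as np
a=cv2.imread("pics/top0.png")[130:265,145:405]; b=cv2.imread("pics/scene0.png")[120:225,185:300]
a=cv2.resize(a,None,fx=3,fy=3,interpolation=cv2.INTER_CUBIC)
for i in range(0,a.shape[1],60): cv2.putText(a,str(145+i//3),(i,10),0,.35,(0,0,255)); cv2.line(a,(i,12),(i,18),(0,0,255))
for i in range(0,a.shape[0],60): cv2.putText(a,str(130+i//3),(0,i+4),0,.35,(0,0,255))
cv2.imwrite("pics/crop1.png",a)
E
```

```text
(no output)
```

View pics/crop1.png

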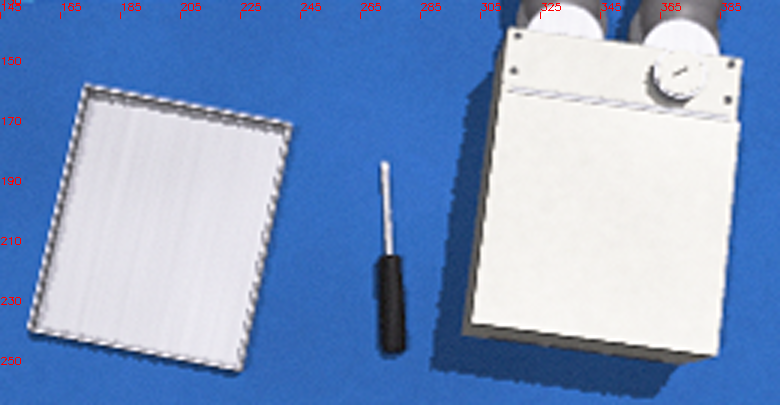

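```bash
cat > h.py <<'E'
from bench import *
import cv2,numpy as np
from scipy.spatial.transform import Rotation as R
from scipy.optimize import least_squares
def proj(n,P):
    c=get_calibration(n);K=np.array([[c['fx'],0,c['cx']],[0,c['fy'],c['cy']],[0,0,1]])
    return cv2.projectPoints(np.asarray(P,float).reshape(-1,3),c['rvec'],c['tvec'],K,None)[0][:,0]
def back(n,px,z):
    c=get_calibration(n);A=R.from_rotvec(c['rvec']).as_matrix();o=-A.T@c['tvec']
    d=A.T@np.array([(px[0]-c['cx'])/c['fx'],(px[1]-c['cy'])/c['fy'],1]);return o+d*(z-o[2])/d[2]
def save(n,f,box=None,s=3):
    a=cv2.cvtColor(get_image(n),cv2.COLOR_RGB2BGR)
    x0,y0=0,0
    if box: x0,y0,x1,y1=box;a=cv2.resize(a[y0:y1,x0:x1],None,fx=s,fy=s,interpolation=cv2.INTER_CUBIC)
    else:s=1
    for i in range(0,a.shape[1],20*s): cv2.putText(a,str(x0+i//s),(i,10),0,.35,(0,0,255)); cv2.line(a,(i,12),(i,18),(0,0,255))
    for i in range(0,a.shape[0],20*s): cv2.putText(a,str(y0+i//s),(0,i+4),0,.35,(0,0,255))
    cv2.imwrite("pics/"+f,a)
def T(p,L): # planar pose x,y,yaw(,z)
    L=np.atleast_2d(L);c,s=np.cos(p[2]),np.sin(p[2]);return np.c_[p[0]+c*L[:,0]-s*L[:,1],p[1]+s*L[:,0]+c*L[:,1],L[:,2]]
def to_tool(v,r=None): # world mm -> tool axes
    r=get_obs()['ee_rot'] if r is None else r
    return R.from_euler('xyz',r,degrees=True).inv().apply(v)
E
python3 - <<'E'
from h import *
hp=[(302.3,237.3),(384,248.7),(391,170),(314.3,159.3)]
for p in hp: print(back("top",p,.136).round(4))
L=np.array([[-.14,.11,.136],[-.14,-.11,.136],[.075,-.11,.136],[.075,.11,.136]])
f=lambda p:(proj("top",T(p,L))-hp).ravel()
s=least_squares(f,[.6,-.1,0]);print("box",s.x,np.degrees(s.x[2]),s.fun.round(1))
tp=[(174.3,158),(242.3,171.3),(225.7,254),(154.3,240.7)]
L=np.array([[.125,.105,.025],[.125,-.105,.025],[-.125,-.105,.025],[-.125,.105,.025]])
f=lambda p:(proj("top",T(p,L))-tp).ravel()
q=least_squares(f,[.6,.2,0]);print("tray",q.x,np.degrees(q.x[2]),q.fun.round(1))
b=s.x
print("scene proj hatch/box", proj("scene",T(b,[[-.14,.11,.136],[-.14,-.11,.136],[.14,-.11,.125],[.14,.11,.125],[-.14,.11,0]])).round(1).tolist())
print("edge",T(b,[-.14,0,.136]))
c=get_calibration("top");print("cam",-R.from_rotvec(c['rvec']).as_matrix().T@c['tvec'])
E
```

```text
[ 0.4974 -0.0813  0.136 ]
[ 0.4632 -0.2983  0.136 ]
[ 0.678  -0.3301  0.136 ]
[ 0.7113 -0.1205  0.136 ]
box [ 0.61952356 -0.21271242 -0.16018527] -9.177940013028259 [ 0.2 -0.6  0.2 -0.2  1.2  0.7 -1.6  0.1]
tray [ 0.60675974  0.21009066 -0.20777291] -11.904510961990978 [-0.5  0.2  0.4  0.  -0.1  0.1  0.2 -0.3]
scene proj hatch/box [[290.4, 172.7], [263.6, 128.0], [190.6, 155.8], [213.1, 204.2], [289.3, 194.7]]
edge [[ 0.48131588 -0.19038226  0.136     ]]
cam [0.38667948 0.01605936 1.34604271]
```

```bash
cat >> h.py <<'E'
B=np.array([.6195,-.2127,-.1602]); TR=np.array([.60676,.21009,-.20777])
def boxp(): # TCP in box frame, mm, and tool rotation vs nominal (rotvec deg in box axes)
    o=get_obs();Rb=R.from_euler('z',B[2]);p=Rb.inv().apply(o['eef_pos']-np.r_[B[:2],0])*1e3
    N=R.from_euler('xyz',[np.pi,0,np.pi]);q=Rb.inv()*R.from_euler('xyz',o['ee_rot'],degrees=True)*N.inv()
    return p.round(1),np.degrees(q.as_rotvec()).round(2)
def st(): o=get_obs();print('t',round(o['t'],2),'box',*boxp(),'F',o['force'].round(1),'w',round(o['width'],3),'ff',round(float(o['finger_force']),1),'xyz',o['eef_pos'].round(4))
E
python3 -m handwheel '[{"xyz":[0,0,-20],"rotation":[0,0,-4],"gripper":-1},{"xyz":[0,0,-25],"rotation":[0,0,-4],"gripper":-1},{"xyz":[0,0,-25],"rotation":[0,0,-3.8],"gripper":-1},{"xyz":[0,0,0],"rotation":[0,0,0],"gripper":-1},{"xyz":[0,0,0],"rotation":[0,0,0],"gripper":-1}]' 60
python3 -c "from h import *;st();print(T(B,[[-.115,0,.2]]))"
```

```text
t: 0.72
eef_pos: [0.2237, 0.5827, 0.3]
ee_rot: [-179.9, -0.0, 170.7]
force: [0.3, -0.4, -0.5]
width: 0.002
finger_force: 0.0
t 0.72 box [-517.6  722.1  300. ] [-0.13  0.05 -0.09] F [ 0.3 -0.4 -0.5] w 0.002 ff 0.0 xyz [0.2237 0.5827 0.3   ]
[[ 0.50597253 -0.1943557   0.2       ]]
```

```bash
python3 -m handwheel '[{"xyz":[-23.5,-40.2,0],"rotation":[0,0,0],"gripper":-1},{"xyz":[-23.5,-40.2,0],"rotation":[0,0,0],"gripper":-1},{"xyz":[-23.5,-40.2,0],"rotation":[0,0,0],"gripper":-1},{"xyz":[-23.5,-40.2,0],"rotation":[0,0,0],"gripper":-1},{"xyz":[-23.5,-40.2,0],"rotation":[0,0,0],"gripper":-1},{"xyz":[-23.5,-40.2,0],"rotation":[0,0,0],"gripper":-1},{"xyz":[-23.5,-40.2,0],"rotation":[0,0,0],"gripper":-1},{"xyz":[-23.5,-40.2,0],"rotation":[0,0,0],"gripper":-1}]'
python3 -m handwheel '[{"xyz":[-21.5,-40,10],"rotation":[0,0,0],"gripper":-1},{"xyz":[-21.5,-40,10],"rotation":[0,0,0],"gripper":-1},{"xyz":[-21.5,-40,10],"rotation":[0,0,0],"gripper":-1},{"xyz":[-21.5,-40,10],"rotation":[0,0,0],"gripper":-1},{"xyz":[-21.5,-40,10],"rotation":[0,0,0],"gripper":-1},{"xyz":[-21.5,-40,10],"rotation":[0,0,0],"gripper":-1},{"xyz":[-21.5,-40,10],"rotation":[0,0,0],"gripper":-1},{"xyz":[-21.5,-40,10],"rotation":[0,0,0],"gripper":-1},{"xyz":[-21.5,-40,10],"rotation":[0,0,0],"gripper":-1},{"xyz":[-21.5,-40,10],"rotation":[0,0,0],"gripper":-1},{"xyz":[0,0,0],"rotation":[0,0,0],"gripper":-1}]'
python3 -c "from h import *;st()"
```

```text
t: 1.72
eef_pos: [0.3577, 0.2342, 0.3]
ee_rot: [-179.9, -0.1, 170.8]
force: [-0.1, 0.4, -0.4]
width: 0.005
finger_force: 0.0
t: 3.1
eef_pos: [0.5064, -0.196, 0.1991]
ee_rot: [180.0, -0.1, 170.5]
force: [0.1, -0.2, 0.3]
width: -0.002
finger_force: 0.0
t 3.1 box [-114.3   -1.6  199.1] [ 0.03  0.11 -0.28] F [ 0.1 -0.2  0.3] w -0.002 ff 0.0 xyz [ 0.5064 -0.196   0.1991]
```

Now descend to 4 mm above the hatch, then press gently in small steps.

```bash
python3 -m handwheel '[{"xyz":[0,0,20],"rotation":[0,0,0],"gripper":-1},{"xyz":[0,0,20],"rotation":[0,0,0],"gripper":-1},{"xyz":[0,0,15],"rotation":[0,0,0],"gripper":-1},{"xyz":[0,0,4],"rotation":[0,0,0],"gripper":-1},{"xyz":[0,0,2],"rotation":[0,0,0],"gripper":-1},{"xyz":[0,0,1.5],"rotation":[0,0,0],"gripper":-1},{"xyz":[0,0,0],"rotation":[0,0,0],"gripper":-1}]'
python3 -c "from h import *;st()"
```

```text
t: 3.98
eef_pos: [0.5066, -0.1936, 0.1393]
ee_rot: [-180.0, 0.1, 170.8]
force: [-0.1, 0.2, -0.1]
width: 0.002
finger_force: 0.0
t 3.98 box [-114.5    0.9  139.3] [-0.02 -0.05 -0.04] F [-0.1  0.2 -0.1] w 0.002 ff 0.0 xyz [ 0.5066 -0.1936  0.1393]
```

```bash
python3 -m handwheel '[{"xyz":[0,0,2],"rotation":[0,0,0],"gripper":-1},{"xyz":[0,0,2],"rotation":[0,0,0],"gripper":-1},{"xyz":[0,0,0],"rotation":[0,0,0],"gripper":-1}]'
python3 -m handwheel '[{"xyz":[0,0,1.5],"rotation":[0,0,0],"gripper":-1},{"xyz":[0,0,0],"rotation":[0,0,0],"gripper":-1}]'
python3 -m handwheel '[{"xyz":[0,0,1],"rotation":[0,0,0],"gripper":-1},{"xyz":[0,0,0],"rotation":[0,0,0],"gripper":-1}]'
```

```text
t: 4.35
eef_pos: [0.5065, -0.1936, 0.1351]
ee_rot: [-180.0, 0.0, 170.8]
force: [0.7, 0.1, 2.6]
width: -0.001
finger_force: 1.4
t: 4.6
eef_pos: [0.5065, -0.1936, 0.1334]
ee_rot: [-180.0, 0.0, 170.8]
force: [-0.3, 0.3, 2.1]
width: 0.003
finger_force: 1.5
t: 4.85
eef_pos: [0.5065, -0.1935, 0.1323]
ee_rot: [-180.0, 0.0, 170.8]
force: [-1.3, 0.1, 2.7]
width: -0.001
finger_force: 1.7
```

```bash
python3 -m handwheel '[{"xyz":[0,0,0.7],"rotation":[0,0,0],"gripper":-1},{"xyz":[0,0,0],"rotation":[0,0,0],"gripper":-1}]'
python3 -m handwheel '[{"xyz":[0,0,0.7],"rotation":[0,0,0],"gripper":-1},{"xyz":[0,0,0],"rotation":[0,0,0],"gripper":-1}]'
```

```text
t: 5.1
eef_pos: [0.5064, -0.1935, 0.1316]
ee_rot: [-180.0, 0.0, 170.8]
force: [0.1, -1.0, 4.0]
width: 0.0
finger_force: 1.8
t: 5.35
eef_pos: [0.5064, -0.1935, 0.131]
ee_rot: [-180.0, 0.0, 170.8]
force: [-1.0, -0.8, 4.2]
width: 0.001
finger_force: 2.1
```

```bash
python3 -m handwheel '[{"xyz":[0,0,-10],"rotation":[0,0,0],"gripper":-1},{"xyz":[0,0,-25],"rotation":[0,0,0],"gripper":-1},{"xyz":[0,0,-30],"rotation":[0,0,0],"gripper":-1},{"xyz":[0,0,-30],"rotation":[0,0,0],"gripper":-1},{"xyz":[30,0,0],"rotation":[0,0,0],"gripper":-1},{"xyz":[30,0,0],"rotation":[0,0,0],"gripper":-1},{"xyz":[0,0,0],"rotation":[0,0,0],"gripper":-1}]'
python3 -c "from h import *;st();save('scene','s1.png',(180,80,310,230),4)
for th in(0,.22):
  e=[.075-.215*np.cos(th)-.006*np.sin(th)*-1*0,0,.130+.215*np.sin(th)+.006];print(th,proj('scene',T(B,[[e[0],y,e[2]] for y in(.11,-.11)])).round(1).tolist())"
```

```text
t: 6.22
eef_pos: [0.4447, -0.1823, 0.2258]
ee_rot: [179.9, -0.2, 170.7]
force: [-0.8, 0.4, 0.7]
width: 0.001
finger_force: 0.0
t 6.22 box [-177.4    2.1  225.8] [ 0.1   0.17 -0.09] F [-0.8  0.4  0.7] w 0.001 ff 0.0 xyz [ 0.4447 -0.1823  0.2258]
0 [[290.4, 172.7], [263.6, 128.0]]
0.22 [[289.4, 164.8], [262.0, 119.4]]
```

View pics/s1.png

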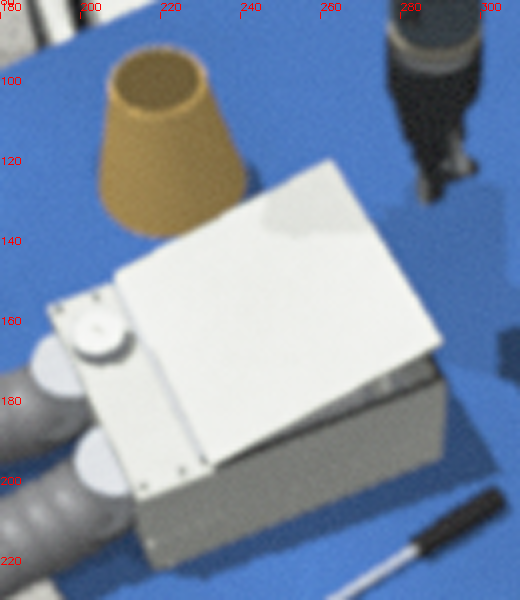

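The hatch has popped ajar: its near-left corner is at about (288,166), against a predicted (289,165). Next I tilt the tool.

```bash
python3 -m handwheel '[{"xyz":[0,0,0],"rotation":[0,-9,0],"gripper":-1},{"xyz":[0,0,0],"rotation":[0,-9,0],"gripper":-1},{"xyz":[0,0,0],"rotation":[0,-9,0],"gripper":-1},{"xyz":[0,0,0],"rotation":[0,-9,0],"gripper":-1},{"xyz":[0,0,0],"rotation":[0,-9,0],"gripper":-1},{"xyz":[0,0,0],"rotation":[0,0,0],"gripper":-1}]'
python3 -c "from h import *;st();print(get_obs()['joint_pos'].round(1))"
```

```text
t: 7.02
eef_pos: [0.4801, -0.162, 0.2825]
ee_rot: [-179.6, 37.8, 169.2]
force: [0.2, 0.1, -0.5]
width: -0.001
finger_force: 0.0
t 7.03 box [-145.7   27.8  282.5] [ -0.87 -37.84  -1.64] F [ 0.2  0.1 -0.5] w -0.001 ff 0.0 xyz [ 0.4801 -0.162   0.2825]
[ -42.5    8.   122.2   50.2   24.5 -163.5]
```

```bash
cat >> h.py <<'E'
N=R.from_euler('xyz',[np.pi,0,0])
def boxp():
    o=get_obs();Rb=R.from_euler('z',B[2]);p=Rb.inv().apply(o['eef_pos']-np.r_[B[:2],0])*1e3
    q=Rb.inv()*R.from_euler('xyz',o['ee_rot'],degrees=True)*N.inv()
    return p.round(1),np.degrees(q.as_rotvec()).round(2)
def delta(pb,rot=(0,0,0),flip=0,frame=None): # to box-frame mm target, rotvec deg about box axes
    F=B if frame is None else frame
    o=get_obs();Rb=R.from_euler('z',F[2]);C=R.from_euler('xyz',o['ee_rot'],degrees=True)
    G=Rb*R.from_rotvec(rot,degrees=True)*N*R.from_euler('z',180*flip,degrees=True)
    w=Rb.apply(np.array(pb)/1e3)+np.r_[F[:2],0]
    print('to go: shift',C.inv().apply((w-o['eef_pos'])*1e3).round(1),'rot',np.degrees((C.inv()*G).as_rotvec()).round(1),'dist now->then, in final axes',G.inv().apply((w-o['eef_pos'])*1e3).round(1))
E
python3 -c "from h import *;delta((-190,0,250),flip=1)"
```

```text
to go: shift [ 54.3 -29.   -0.9] rot [-0.9 37.8 -1.6] dist now->then, in final axes [ 44.3 -27.8  32.5]
```

```bash
python3 -m handwheel '[{"xyz":[0,0,0],"rotation":[-0.2,9.4,-0.4],"gripper":-1},{"xyz":[0,0,0],"rotation":[-0.2,9.4,-0.4],"gripper":-1},{"xyz":[0,0,0],"rotation":[-0.2,9.5,-0.4],"gripper":-1},{"xyz":[0,0,0],"rotation":[-0.3,9.5,-0.4],"gripper":-1},{"xyz":[22,-14,0],"rotation":[0,0,10],"gripper":-1},{"xyz":[17,-17,0],"rotation":[0,0,10],"gripper":-1},{"xyz":[0,0,0],"rotation":[0,0,10],"gripper":-1},{"xyz":[0,0,0],"rotation":[0,0,10],"gripper":-1},{"xyz":[0,0,0],"rotation":[0,0,10],"gripper":-1},{"xyz":[0,0,0],"rotation":[0,0,10],"gripper":-1},{"xyz":[0,0,0],"rotation":[0,0,10],"gripper":-1},{"xyz":[0,0,0],"rotation":[0,0,10],"gripper":-1}]'
python3 -m handwheel '[{"xyz":[0,0,0],"rotation":[0,0,10],"gripper":-1},{"xyz":[0,0,0],"rotation":[0,0,10],"gripper":-1},{"xyz":[0,0,0],"rotation":[0,0,10],"gripper":-1},{"xyz":[0,0,0],"rotation":[0,0,10],"gripper":-1},{"xyz":[0,0,0],"rotation":[0,0,10],"gripper":-1},{"xyz":[0,0,0],"rotation":[0,0,10],"gripper":-1},{"xyz":[0,0,0],"rotation":[0,0,10],"gripper":-1},{"xyz":[0,0,0],"rotation":[0,0,10],"gripper":-1},{"xyz":[0,0,0],"rotation":[0,0,10],"gripper":-1},{"xyz":[0,0,0],"rotation":[0,0,10],"gripper":-1},{"xyz":[0,0,0],"rotation":[0,0,0],"gripper":-1}]'
python3 -c "from h import *;st();print(get_obs()['joint_pos'].round(1));delta((-190,0,250))"
```

```text
t: 8.52
eef_pos: [0.4387, -0.178, 0.275]
ee_rot: [174.3, -0.2, 91.2]
force: [0.8, 0.1, -0.4]
width: 0.001
finger_force: 0.0
t: 9.9
eef_pos: [0.4386, -0.1778, 0.275]
ee_rot: [-178.8, -5.6, -8.4]
force: [1.1, -0.0, -0.1]
width: 0.002
finger_force: 0.0
t 9.9 box [-184.2    5.6  275. ] [ 1.19 -5.56  0.84] F [ 1.1 -0.  -0.1] w 0.002 ff 0.0 xyz [ 0.4386 -0.1778  0.275 ]
[-38.1  13.1 103.4   4.4  59.3  58.2]
to go: shift [-8.3  6.  24.2] rot [-1.2 -5.6  0.8] dist now->then, in final axes [-5.8  5.6 25. ]
```

```bash
python3 -m handwheel '[{"xyz":[-6,4,0],"rotation":[-0.3,6,0.2],"gripper":-1},{"xyz":[0,0,0],"rotation":[-0.3,6,0.2],"gripper":-1},{"xyz":[0,0,0],"rotation":[-0.3,6,0.2],"gripper":-1},{"xyz":[0,0,0],"rotation":[-0.3,6,0.2],"gripper":-1},{"xyz":[0,0,0],"rotation":[0,5,0],"gripper":-1},{"xyz":[0,0,0],"rotation":[0,5,0],"gripper":-1},{"xyz":[0,0,0],"rotation":[0,5,0],"gripper":-1},{"xyz":[0,0,0],"rotation":[0,0,0],"gripper":-1}]'
python3 -c "from h import *;st();print(get_obs()['joint_pos'].round(1));delta((-180,0,198),(0,-45,0))"
```

```text
t: 10.9
eef_pos: [0.4312, -0.1791, 0.2734]
ee_rot: [-179.2, -43.3, -9.9]
force: [0.3, -0.3, -0.1]
width: 0.0
finger_force: 0.0
t 10.9 box [-191.2    3.2  273.4] [  0.46 -43.35  -0.39] F [ 0.3 -0.3 -0.1] w 0.0 ff 0.0 xyz [ 0.4312 -0.1791  0.2734]
[-56.7   7.3 131.   74.6  31.9 -20. ]
to go: shift [-43.6   3.9  62.5] rot [-0.3  1.7 -0.5] dist now->then, in final axes [-45.4   3.2  61.3]
```

```bash
python3 -m handwheel '[{"xyz":[-11,1,15],"rotation":[0,0.5,0],"gripper":-1},{"xyz":[-11,1,15],"rotation":[0,0.5,0],"gripper":-1},{"xyz":[-11,1,15],"rotation":[0,0.5,0],"gripper":-1},{"xyz":[-11,1,15],"rotation":[0,0,0],"gripper":-1},{"xyz":[0,0,0],"rotation":[0,0,0],"gripper":-1}]'
python3 -c "from h import *;st();print(get_obs()['joint_pos'].round(1));delta((-128,0,145),(0,-45,0))"
```

```text
t: 11.52
eef_pos: [0.4425, -0.1842, 0.1998]
ee_rot: [-179.2, -44.9, -9.8]
force: [0.5, 1.0, 1.2]
width: 0.001
finger_force: 0.0
t 11.53 box [-1.793e+02 -1.000e-01  1.998e+02] [  0.56 -44.91  -0.27] F [0.5 1.  1.2] w 0.001 ff 0.0 xyz [ 0.4425 -0.1842  0.1998]
[-56.3  22.7 136.7 110.6  33.9 -61.3]
to go: shift [-2.3  0.5 75. ] rot [-0.4  0.1 -0.5] dist now->then, in final axes [-2.5 -0.1 75. ]
```

```bash
python3 -m handwheel '[{"xyz":[-0.5,0,15],"rotation":[0,0,0],"gripper":-1},{"xyz":[-0.5,0,15],"rotation":[0,0,0],"gripper":-1},{"xyz":[-0.5,0,15],"rotation":[0,0,0],"gripper":-1},{"xyz":[-0.5,0,15],"rotation":[0,0,0],"gripper":-1},{"xyz":[-0.5,0,15],"rotation":[0,0,0],"gripper":-1},{"xyz":[0,0,0],"rotation":[0,0,0],"gripper":-1}]'
python3 -c "from h import *;st();print(get_obs()['joint_pos'].round(1))
from math import *
for d in range(15,105,8):
  t=radians(d); e=np.array([75-215*cos(t),130+215*sin(t)]);print(d,e.round(0))"
```

```text
t: 12.28
eef_pos: [0.4938, -0.192, 0.1466]
ee_rot: [-179.3, -45.1, -9.7]
force: [-1.2, -0.0, 0.6]
width: -0.0
finger_force: 0.0
t 12.28 box [-127.4    0.3  146.6] [  0.43 -45.12  -0.19] F [-1.2 -0.   0.6] w -0.0 ff 0.0 xyz [ 0.4938 -0.192   0.1466]
[-49.   33.7 132.6 127.9  35.5 -74. ]
15 [-133.  186.]
23 [-123.  214.]
31 [-109.  241.]
39 [-92. 265.]
47 [-72. 287.]
55 [-48. 306.]
63 [-23. 322.]
71 [  5. 333.]
79 [ 34. 341.]
87 [ 64. 345.]
95 [ 94. 344.]
103 [123. 339.]
```

```bash
python3 -m handwheel '[{"xyz":[6.3,0,-3.2],"rotation":[0,0,0],"gripper":-1},{"xyz":[6.3,0,-3.2],"rotation":[0,0,0],"gripper":-1},{"xyz":[13.6,0,-6.5],"rotation":[0,0,0],"gripper":-1},{"xyz":[13.6,0,-6.6],"rotation":[0,0,0],"gripper":-1},{"xyz":[14.5,0,-4.6],"rotation":[0,0,0],"gripper":-1},{"xyz":[14.5,0,-4.6],"rotation":[0,0,0],"gripper":-1},{"xyz":[14.5,0,-2.5],"rotation":[0,0,0],"gripper":-1},{"xyz":[14.5,0,-2.4],"rotation":[0,0,0],"gripper":-1}]'
python3 -c "from h import *;st();print(get_obs()['joint_pos'].round(1));delta((-82,0,239.5),(0,-45,0))"
```

```text
t: 13.28
eef_pos: [0.5362, -0.1993, 0.24]
ee_rot: [-179.4, -45.0, -9.7]
force: [-0.6, 0.5, -1.6]
width: 0.003
finger_force: 0.7
t 13.28 box [-84.4  -0.  240. ] [  0.36 -44.96  -0.27] F [-0.6  0.5 -1.6] w 0.003 ff 0.7 xyz [ 0.5362 -0.1993  0.24  ]
[-44.4  19.7 121.9  91.6  24.3 -27.9]
to go: shift [ 1.4 -0.   2. ] rot [-0.2  0.  -0.4] dist now->then, in final axes [ 1.4 -0.   2. ]
```

```bash
python3 -m handwheel '[{"xyz":[15,0,-2],"rotation":[0,0,0],"gripper":-1},{"xyz":[15,0,-2.5],"rotation":[0,0,0],"gripper":-1},{"xyz":[14,0,1.6],"rotation":[0,0,0],"gripper":-1},{"xyz":[14,0,1.6],"rotation":[0,0,0],"gripper":-1},{"xyz":[13.1,0,2.8],"rotation":[0,0,0],"gripper":-1},{"xyz":[13.1,0,2.8],"rotation":[0,0,0],"gripper":-1},{"xyz":[12.5,0,5.5],"rotation":[0,0,0],"gripper":-1},{"xyz":[12.5,0,5.5],"rotation":[0,0,0],"gripper":-1}]'
python3 -c "from h import *;st();print(get_obs()['joint_pos'].round(1));delta((3.7,0,306.3),(0,-45,0));delta((30,0,313.6),(0,-45,0))"
```

```text
t: 14.28
eef_pos: [0.6231, -0.2144, 0.3065]
ee_rot: [-179.4, -45.0, -9.7]
force: [0.3, 0.2, -1.0]
width: -0.001
finger_force: 0.4
t 14.28 box [  3.8  -1.1 306.5] [  0.35 -44.99  -0.3 ] F [ 0.3  0.2 -1. ] w -0.001 ff 0.4 xyz [ 0.6231 -0.2144  0.3065]
[-37.8  18.1 106.6  56.1  24.3  15.7]
to go: shift [-0.2 -1.1  0. ] rot [-0.2  0.  -0.4] dist now->then, in final axes [-0.2 -1.1  0. ]
to go: shift [23.6 -1.2 13.4] rot [-0.2  0.  -0.4] dist now->then, in final axes [23.6 -1.1 13.5]
```

```bash
python3 -m handwheel '[{"xyz":[11.8,0,6.7],"rotation":[0,0,0],"gripper":-1},{"xyz":[11.8,0,6.7],"rotation":[0,0,0],"gripper":-1},{"xyz":[10.9,0,8.3],"rotation":[0,0,0],"gripper":-1},{"xyz":[10.9,0,8.3],"rotation":[0,0,0],"gripper":-1},{"xyz":[9.3,0,10],"rotation":[0,0,0],"gripper":-1},{"xyz":[9.4,0,10],"rotation":[0,0,0],"gripper":-1},{"xyz":[6,0,7],"rotation":[0,0,0],"gripper":-1},{"xyz":[4,0,6],"rotation":[0,0,0],"gripper":-1},{"xyz":[0,0,0],"rotation":[0,0,0],"gripper":-1},{"xyz":[0,0,0],"rotation":[0,0,0],"gripper":-1}]'
python3 -c "from h import *;st();delta((-60,0,380))"
```

```text
t: 15.52
eef_pos: [0.7191, -0.2305, 0.313]
ee_rot: [-179.3, -45.0, -9.8]
force: [0.6, 0.1, 0.4]
width: -0.0
finger_force: 0.0
t 15.53 box [101.1  -1.7 313. ] [  0.41 -44.98  -0.34] F [0.6 0.1 0.4] w -0.0 ff 0.0 xyz [ 0.7191 -0.2305  0.313 ]
to go: shift [ -66.7   -1.8 -161.3] rot [ -0.4 -45.   -0.3] dist now->then, in final axes [-161.1   -1.7  -67. ]
```

```bash
python3 -m handwheel '[{"xyz":[0,0,-30],"rotation":[0,0,0],"gripper":-1},{"xyz":[0,0,-40],"rotation":[0,0,0],"gripper":-1},{"xyz":[0,0,-40],"rotation":[0,-9,0],"gripper":0},{"xyz":[-20,0,-20],"rotation":[0,-9,0],"gripper":0},{"xyz":[-30,0,0],"rotation":[0,-9,0],"gripper":0},{"xyz":[-40,0,0],"rotation":[0,-9,0],"gripper":0},{"xyz":[-45,-30,0],"rotation":[0,-9,0],"gripper":0},{"xyz":[-45,-50,0],"rotation":[0,0,0],"gripper":0},{"xyz":[-45,-50,0],"rotation":[0,0,0],"gripper":0},{"xyz":[0,-50,0],"rotation":[0,0,0],"gripper":0},{"xyz":[0,-50,0],"rotation":[0,0,0],"gripper":0},{"xyz":[0,0,0],"rotation":[0,0,0],"gripper":0}]'
python3 -c "from h import *;st();save('top','t2.png',(270,110,430,260),4);save('scene','s2.png',(120,60,320,230),4)"
```

```text
t: 17.02
eef_pos: [0.4623, 0.0401, 0.3607]
ee_rot: [-179.4, -0.7, -8.8]
force: [0.3, -0.2, -0.3]
width: 0.504
finger_force: 0.0
t 17.02 box [-195.5  224.5  360.7] [ 0.64 -0.67  0.35] F [ 0.3 -0.2 -0.3] w 0.504 ff 0.0 xyz [0.4623 0.0401 0.3607]
```

View pics/t2.png

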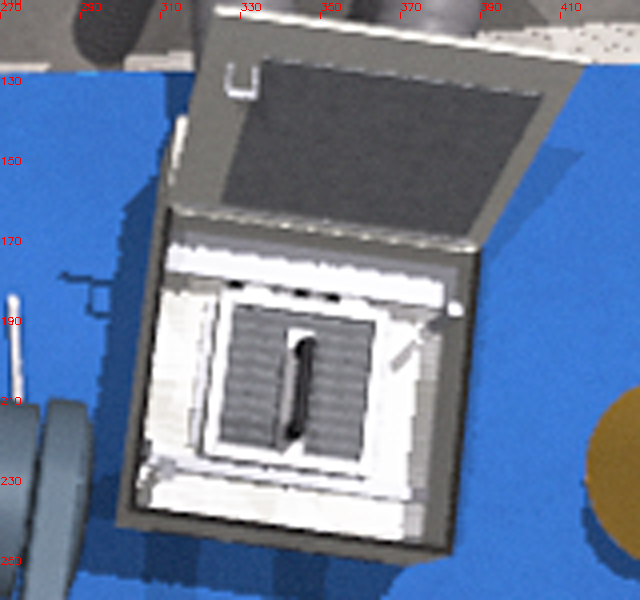

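The hatch is standing fully open. The handle bar runs from about (346,195) to (344,218), and the filter frame's corners are near (327,182), (366,186), (362,229) and (321,224). Next I compare these with the projected model.

```bash
python3 - <<'E'
from h import *
print("handle ends pred",proj("top",T(B,[[.002,0,.108],[-.068,0,.108]])).round(1).tolist())
print("frame pred",proj("top",T(B,[[.035,.06,.072],[.035,-.06,.072],[-.085,-.06,.072],[-.085,.06,.072]])).round(1).tolist())
print("box front top corners pred",proj("top",T(B,[[-.14,.11,.125],[-.14,-.11,.125]])).round(1).tolist())
I=R.from_euler('z',-B[2])
for n,px,z in[("hA",(346.2,194.5),.108),("hB",(344,218.5),.108),("f",(327,182),.072),("f",(366.3,186.3),.072),("f",(362.5,228.8),.072),("f",(321.3,223.8),.072)]:
    print(n,(I.apply(back("top",px,z)-np.r_[B[:2],0])*1e3).round(1))
E
```

```text
handle ends pred [[347.6, 192.8], [344.6, 217.6]]
frame pred [[325.9, 181.1], [367.4, 187.0], [362.8, 228.2], [320.8, 222.2]]
box front top corners pred [[302.1, 237.1], [383.2, 248.8]]
hA [ -3.2   3.2 108. ]
hB [-70.9   1.5 108. ]
f [32.8 56.7 72. ]
f [ 36.5 -56.6  72. ]
f [-86.8 -59.2  72. ]
f [-89.4  57.9  72. ]
```

```bash
python3 -m handwheel '[{"xyz":[32,44.6,30],"rotation":[-0.6,-0.7,0.3],"gripper":0},{"xyz":[32,44.6,30],"rotation":[0,0,0],"gripper":0},{"xyz":[32,44.6,30],"rotation":[0,0,0],"gripper":0},{"xyz":[32,44.6,30],"rotation":[0,0,0],"gripper":0},{"xyz":[32,44.6,30],"rotation":[0,0,0],"gripper":0},{"xyz":[0,0,0],"rotation":[0,0,0],"gripper":0},{"xyz":[0,0,0],"rotation":[0,0,0],"gripper":0}]'
python3 -c "from h import *;st();print(get_obs()['joint_pos'].round(1));delta((-35,1.5,83))"
```

```text
t: 18.0
eef_pos: [0.5835, -0.2093, 0.21]
ee_rot: [-180.0, 0.1, -9.6]
force: [0.6, 0.6, -0.0]
width: 0.497
finger_force: 0.0
t 18.0 box [-36.1  -2.4 210. ] [ 0.04  0.15 -0.39] F [ 0.6  0.6 -0. ] w 0.497 ff 0.0 xyz [ 0.5835 -0.2093  0.21  ]
[-30.   31.3  84.   -0.   64.9  69.5]
to go: shift [  1.4  -3.8 127. ] rot [-0.   0.1 -0.4] dist now->then, in final axes [  1.1  -3.9 127. ]
```

```bash
python3 -m handwheel '[{"xyz":[1.2,-3.8,25],"rotation":[0,0,-0.4],"gripper":0},{"xyz":[0,0,25],"rotation":[0,0,0],"gripper":0},{"xyz":[0,0,25],"rotation":[0,0,0],"gripper":0},{"xyz":[0,0,20],"rotation":[0,0,0],"gripper":0},{"xyz":[0,0,15],"rotation":[0,0,0],"gripper":0},{"xyz":[0,0,10],"rotation":[0,0,0],"gripper":0},{"xyz":[0,0,6],"rotation":[0,0,0],"gripper":0},{"xyz":[0,0,0],"rotation":[0,0,0],"gripper":0}]'
python3 -c "from h import *;st();save('top','t3.png',(270,110,430,260),4)"
```

```text
t: 19.0
eef_pos: [0.5862, -0.2046, 0.0844]
ee_rot: [-180.0, 0.1, -9.0]
force: [0.1, -0.8, 0.4]
width: 0.499
finger_force: 0.0
t 19.0 box [-34.1   2.7  84.4] [0.   0.06 0.16] F [ 0.1 -0.8  0.4] w 0.499 ff 0.0 xyz [ 0.5862 -0.2046  0.0844]
```

View pics/t3.png

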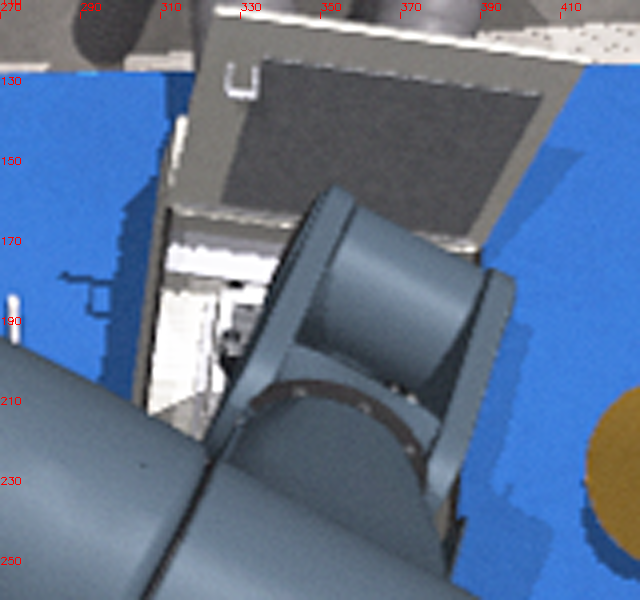

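The arm hides the handle in this view, so I'll close and judge the grasp by width and force.

```bash
python3 -m handwheel '[{"xyz":[0,0,0],"rotation":[0,0,0],"gripper":-0.5},{"xyz":[0,0,0],"rotation":[0,0,0],"gripper":-0.65},{"xyz":[0,0,0],"rotation":[0,0,0],"gripper":-0.7},{"xyz":[0,0,0],"rotation":[0,0,0],"gripper":-0.75},{"xyz":[0,0,0],"rotation":[0,0,0],"gripper":-0.75}]' 60
python3 -c "from h import *;st()"
```

```text
t: 19.68
eef_pos: [0.5866, -0.2055, 0.0848]
ee_rot: [179.9, -0.0, -9.0]
force: [-2.2, -3.3, 2.1]
width: 0.123
finger_force: 1.6
t 19.68 box [-33.6   1.8  84.8] [-0.07 -0.01  0.15] F [-2.2 -3.3  2.1] w 0.123 ff 1.6 xyz [ 0.5866 -0.2055  0.0848]
```

```bash
python3 -m handwheel '[{"xyz":[0,0.8,0],"rotation":[0,0,0],"gripper":-1},{"xyz":[0,0,0],"rotation":[0,0,0],"gripper":-1},{"xyz":[0,0,0],"rotation":[0,0,0],"gripper":-1},{"xyz":[0,0,0],"rotation":[0,0,0],"gripper":-1}]' 60
python3 -c "from h import *;st()"
```

```text
t: 20.18
eef_pos: [0.5866, -0.2054, 0.085]
ee_rot: [180.0, -0.0, -9.0]
force: [-1.5, -1.3, 4.6]
width: 0.101
finger_force: 60.2
t 20.18 box [-33.6   1.9  85. ] [-0.01 -0.02  0.15] F [-1.5 -1.3  4.6] w 0.101 ff 60.2 xyz [ 0.5866 -0.2054  0.085 ]
```

```bash
python3 -m handwheel '[{"xyz":[0.6,0,-2],"rotation":[0,-1.5,0],"gripper":-1},{"xyz":[0.6,0,-2],"rotation":[0,-1.5,0],"gripper":-1},{"xyz":[0.6,0,-1.9],"rotation":[0,-1.5,0],"gripper":-1},{"xyz":[0,0,0],"rotation":[0,0,0],"gripper":-1}]'
python3 -c "from h import *;st();print(get_obs()['moment'].round(2))"
```

```text
t: 20.68
eef_pos: [0.5885, -0.2053, 0.0895]
ee_rot: [-180.0, 4.5, -9.0]
force: [1.4, -0.9, -2.4]
width: 0.105
finger_force: 59.3
t 20.68 box [-31.8   2.4  89.5] [0.03 4.53 0.16] F [ 1.4 -0.9 -2.4] w 0.105 ff 59.3 xyz [ 0.5885 -0.2053  0.0895]
[-0.16 -0.48 -0.07]
```

```bash
python3 -m handwheel '[{"xyz":[0.6,0,-2],"rotation":[0,-1.5,0],"gripper":-1},{"xyz":[0.6,0,-2],"rotation":[0,-1.5,0],"gripper":-1},{"xyz":[0.6,0,-1.9],"rotation":[0,-1.5,0],"gripper":-1},{"xyz":[0,0,0],"rotation":[0,0,0],"gripper":-1},{"xyz":[0,0,0],"rotation":[0,0,0],"gripper":-1}]'
python3 -c "from h import *;st();print(get_obs()['moment'].round(2))"
```

```text
t: 21.3
eef_pos: [0.5896, -0.2054, 0.0951]
ee_rot: [-179.9, 9.1, -9.0]
force: [0.3, -0.4, -4.5]
width: 0.102
finger_force: 58.9
t 21.3 box [-30.7   2.4  95.1] [0.05 9.15 0.16] F [ 0.3 -0.4 -4.5] w 0.102 ff 58.9 xyz [ 0.5896 -0.2054  0.0951]
[-0.05 -0.18 -0.01]
```

```bash
python3 -m handwheel '[{"xyz":[-2,0,-0.2],"rotation":[0,0,0],"gripper":-1},{"xyz":[-4.1,0,0.58],"rotation":[0,0,0],"gripper":-1},{"xyz":[-4.1,0,0.58],"rotation":[0,0,0],"gripper":-1},{"xyz":[-4.1,0,0.58],"rotation":[0,0,0],"gripper":-1},{"xyz":[0,0,0],"rotation":[0,0,0],"gripper":-1}]'
python3 -c "from h import *;st();print(get_obs()['moment'].round(2))"
```

```text
t: 21.92
eef_pos: [0.5758, -0.2038, 0.0968]
ee_rot: [-180.0, 9.1, -9.0]
force: [-0.2, -0.3, -4.3]
width: 0.107
finger_force: 58.9
t 21.93 box [-44.6   1.8  96.8] [-0.    9.08  0.14] F [-0.2 -0.3 -4.3] w 0.107 ff 58.9 xyz [ 0.5758 -0.2038  0.0968]
[-0.   -0.15  0.05]
```

```bash
python3 -m handwheel '[{"xyz":[-4,0,0.6],"rotation":[0,0,0],"gripper":-1},{"xyz":[-4,0,0.6],"rotation":[0,0,0],"gripper":-1},{"xyz":[-4,0,0.6],"rotation":[0,0,0],"gripper":-1},{"xyz":[-4,0,0.6],"rotation":[0,0,0],"gripper":-1},{"xyz":[-4.2,0,0.6],"rotation":[0,0,0],"gripper":-1},{"xyz":[0,0,0],"rotation":[0,0,0],"gripper":-1}]'
python3 -c "from h import *;st();print(get_obs()['moment'].round(2))"
```

```text
t: 22.68
eef_pos: [0.5557, -0.2005, 0.0969]
ee_rot: [-180.0, 9.1, -9.0]
force: [-0.2, -0.2, -3.6]
width: 0.098
finger_force: 58.9
t 22.68 box [-65.    1.8  96.9] [-0.    9.08  0.15] F [-0.2 -0.2 -3.6] w 0.098 ff 58.9 xyz [ 0.5557 -0.2005  0.0969]
[-0.04 -0.18 -0.02]
```

```bash
python3 -m handwheel '[{"xyz":[-0.4,0,-2.5],"rotation":[0,0,0],"gripper":-1},{"xyz":[-0.4,0,-2.5],"rotation":[0,0,0],"gripper":-1},{"xyz":[-0.6,0,-4],"rotation":[0,0,0],"gripper":-1},{"xyz":[-0.6,0,-4],"rotation":[0,0,0],"gripper":-1},{"xyz":[0,0,0],"rotation":[0,0,0],"gripper":-1}]'
python3 -c "from h import *;st();print(get_obs()['moment'].round(2))"
```

```text
t: 23.3
eef_pos: [0.5565, -0.2009, 0.1106]
ee_rot: [180.0, 9.0, -9.0]
force: [-0.5, -0.5, -4.1]
width: 0.098
finger_force: 58.9
t 23.3 box [-64.    1.6 110.6] [-0.04  8.99  0.15] F [-0.5 -0.5 -4.1] w 0.098 ff 58.9 xyz [ 0.5565 -0.2009  0.1106]
[-0.08 -0.17  0.03]
```

```bash
python3 -m handwheel '[{"xyz":[-1.5,0,-10],"rotation":[0,0,0],"gripper":-1},{"xyz":[-2.3,0,-15],"rotation":[0,0,0],"gripper":-1},{"xyz":[-3.1,0,-20],"rotation":[0,0,0],"gripper":-1},{"xyz":[-3.1,0,-20],"rotation":[0,0,0],"gripper":-1},{"xyz":[-3.1,0,-20],"rotation":[0,0,0],"gripper":-1},{"xyz":[-3.1,0,-20],"rotation":[0,0,0],"gripper":-1},{"xyz":[-1.5,0,-10],"rotation":[0,3,0],"gripper":-1},{"xyz":[0,0,-5],"rotation":[0,3,0],"gripper":-1},{"xyz":[0,0,0],"rotation":[0,3,0],"gripper":-1},{"xyz":[0,0,0],"rotation":[0,0,0],"gripper":-1}]'
python3 -c "from h import *;st();save('scene','s3.png',(100,40,380,330),2)"
```

```text
t: 24.55
eef_pos: [0.5563, -0.2005, 0.2326]
ee_rot: [180.0, 0.1, -9.0]
force: [-0.1, 0.3, -3.6]
width: 0.106
finger_force: 58.9
t 24.55 box [-64.3   1.9 232.6] [-0.    0.09  0.14] F [-0.1  0.3 -3.6] w 0.106 ff 58.9 xyz [ 0.5563 -0.2005  0.2326]
```

View pics/s3.png

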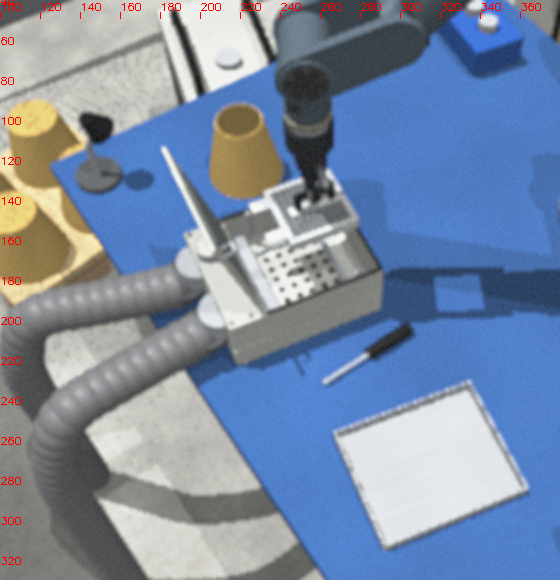

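The filter hangs level and clear above the box at about (310,205) in crop scale, with the hatch upright. Now to the tray.

```bash
python3 -c "from h import *;delta((-23,0,150),frame=TR);delta((-23,0,232),frame=TR)"
```

```text
to go: shift [ -38.1 -414.8   82.2] rot [0.  0.1 2.9] dist now->then, in final axes [ -58.9 -412.3   82.3]
to go: shift [-3.820e+01 -4.148e+02  2.000e-01] rot [0.  0.1 2.9] dist now->then, in final axes [-5.890e+01 -4.123e+02  3.000e-01]
```

```bash
python3 -m handwheel '[{"xyz":[-1,-10,0],"rotation":[0,0,0],"gripper":-1},{"xyz":[-3,-25,0],"rotation":[0,0,0],"gripper":-1},{"xyz":[-4,-42,0],"rotation":[0,0,0],"gripper":-1},{"xyz":[-4,-45,0],"rotation":[0,0,0],"gripper":-1},{"xyz":[-4,-45,0],"rotation":[0,0,0],"gripper":-1},{"xyz":[-4,-45,0],"rotation":[0,0,0],"gripper":-1},{"xyz":[-4,-45,0],"rotation":[0,0,0],"gripper":-1},{"xyz":[-4,-45,0],"rotation":[0,0,0],"gripper":-1},{"xyz":[-4,-45,0],"rotation":[0,0,0],"gripper":-1},{"xyz":[-3,-38,0],"rotation":[0,0,0],"gripper":-1},{"xyz":[-2,-20,0],"rotation":[0,0,1.4],"gripper":-1},{"xyz":[-1,-10,0],"rotation":[0,0,1.5],"gripper":-1}]'
python3 -m handwheel '[{"xyz":[0,0,10],"rotation":[0,0,0],"gripper":-1},{"xyz":[0,0,20],"rotation":[0,0,0],"gripper":-1},{"xyz":[0,0,25],"rotation":[0,0,0],"gripper":-1},{"xyz":[0,0,20],"rotation":[0,0,0],"gripper":-1},{"xyz":[0,0,10],"rotation":[0,0,0],"gripper":-1},{"xyz":[0,0,0],"rotation":[0,0,0],"gripper":-1}]'
python3 -c "from h import *;st();delta((-23,0,48),frame=TR);print(get_obs()['joint_pos'].round(1))"
```

```text
t: 26.1
eef_pos: [0.5846, 0.2174, 0.231]
ee_rot: [180.0, 0.1, -11.8]
force: [-0.4, -0.4, -4.0]
width: 0.1
finger_force: 58.9
t: 26.85
eef_pos: [0.5845, 0.2145, 0.1453]
ee_rot: [179.9, 0.2, -11.9]
force: [-0.2, -1.3, -4.0]
width: 0.104
finger_force: 58.8
t 26.85 box [-102.7  416.2  145.3] [-0.06  0.18 -2.76] F [-0.2 -1.3 -4. ] w 0.104 ff 58.8 xyz [0.5845 0.2145 0.1453]
to go: shift [ 0.  -0.3 97.3] rot [ 0.1  0.2 -0. ] dist now->then, in final axes [-0.3 -0.2 97.3]
[  9.9  36.   86.7   0.   57.5 111.8]
```

```bash
python3 -m handwheel '[{"xyz":[0,0,12],"rotation":[0,0,0],"gripper":-1},{"xyz":[0,0,20],"rotation":[0,0,0],"gripper":-1},{"xyz":[0,0,20],"rotation":[0,0,0],"gripper":-1},{"xyz":[0,0,20],"rotation":[0,0,0],"gripper":-1},{"xyz":[0,0,15],"rotation":[0,0,0],"gripper":-1},{"xyz":[0,0,8],"rotation":[0,0,0],"gripper":-1},{"xyz":[0,0,4],"rotation":[0,0,0],"gripper":-1},{"xyz":[0,0,2],"rotation":[0,0,0],"gripper":-1},{"xyz":[0,0,0],"rotation":[0,0,0],"gripper":-1}]'
python3 -m handwheel '[{"xyz":[0,0,1.5],"rotation":[0,0,0],"gripper":-1},{"xyz":[0,0,1],"rotation":[0,0,0],"gripper":-1},{"xyz":[0,0,0],"rotation":[0,0,0],"gripper":-1}]'
```

```text
t: 27.98
eef_pos: [0.5853, 0.215, 0.0458]
ee_rot: [-180.0, 0.0, -11.9]
force: [0.0, 0.1, -4.3]
width: 0.101
finger_force: 58.8
t: 28.35
eef_pos: [0.5849, 0.2149, 0.0429]
ee_rot: [180.0, 0.1, -11.9]
force: [-0.5, 0.2, -4.2]
width: 0.099
finger_force: 58.8
```

```bash
python3 -m handwheel '[{"xyz":[0,0,1],"rotation":[0,0,0],"gripper":-1},{"xyz":[0,0,1],"rotation":[0,0,0],"gripper":-1},{"xyz":[0,0,0.7],"rotation":[0,0,0],"gripper":-1},{"xyz":[0,0,0],"rotation":[0,0,0],"gripper":-1}]'
python3 -m handwheel '[{"xyz":[0,0,0.7],"rotation":[0,0,0],"gripper":-1},{"xyz":[0,0,0.5],"rotation":[0,0,0],"gripper":-1},{"xyz":[0,0,0],"rotation":[0,0,0],"gripper":-1}]'
```

```text
t: 28.85
eef_pos: [0.5849, 0.2149, 0.0401]
ee_rot: [180.0, 0.1, -11.9]
force: [-0.4, -0.3, -3.2]
width: 0.102
finger_force: 58.8
t: 29.22
eef_pos: [0.5849, 0.215, 0.0389]
ee_rot: [180.0, 0.1, -11.9]
force: [0.5, -0.2, -4.6]
width: 0.103
finger_force: 58.8
```

```bash
python3 -m handwheel '[{"xyz":[0,0,0.7],"rotation":[0,0,0],"gripper":-1},{"xyz":[0,0,0.5],"rotation":[0,0,0],"gripper":-1},{"xyz":[0,0,0],"rotation":[0,0,0],"gripper":-1}]'
python3 -m handwheel '[{"xyz":[0,0,0.6],"rotation":[0,0,0],"gripper":-1},{"xyz":[0,0,0],"rotation":[0,0,0],"gripper":-1}]'
```

```text
t: 29.6
eef_pos: [0.5849, 0.215, 0.038]
ee_rot: [180.0, 0.0, -11.9]
force: [-0.8, 0.8, -1.6]
width: 0.101
finger_force: 59.3
t: 29.85
eef_pos: [0.5849, 0.215, 0.038]
ee_rot: [180.0, 0.0, -11.9]
force: [-3.0, -0.7, 5.6]
width: 0.104
finger_force: 60.2
```

```bash
python3 -m handwheel '[{"xyz":[0,0,-0.4],"rotation":[0,0,0],"gripper":-1},{"xyz":[0,0,0],"rotation":[0,0,0],"gripper":-0.7},{"xyz":[0,0,0],"rotation":[0,0,0],"gripper":-0.4},{"xyz":[0,0,0],"rotation":[0,0,0],"gripper":-0.2},{"xyz":[0,0,0],"rotation":[0,0,0],"gripper":-0.2},{"xyz":[0,0,-10],"rotation":[0,0,0],"gripper":-0.2},{"xyz":[0,0,-20],"rotation":[0,0,0],"gripper":-0.2},{"xyz":[0,0,-40],"rotation":[0,0,0],"gripper":-0.2},{"xyz":[0,0,-50],"rotation":[0,0,0],"gripper":-0.2},{"xyz":[0,0,-50],"rotation":[0,0,0],"gripper":-0.2},{"xyz":[0,0,-50],"rotation":[0,0,0],"gripper":-0.2},{"xyz":[0,0,0],"rotation":[0,0,0],"gripper":-0.2}]'
python3 -m handwheel '[{"xyz":[-40,0,0],"rotation":[0,0,0],"gripper":-0.2},{"xyz":[-50,0,0],"rotation":[0,0,0],"gripper":-0.2},{"xyz":[-40,0,0],"rotation":[0,0,0],"gripper":-0.2},{"xyz":[0,0,0],"rotation":[0,0,0],"gripper":-0.2},{"xyz":[0,0,0],"rotation":[0,0,0],"gripper":-0.2}]'
python3 -c "from h import *;st();save('scene','s4.png');save('top','t4.png',(140,100,405,270),3)"
```

```text
t: 31.35
eef_pos: [0.5882, 0.2156, 0.2648]
ee_rot: [-179.7, -0.7, -11.9]
force: [-0.0, 0.4, -0.4]
width: 0.401
finger_force: 0.0
t: 31.98
eef_pos: [0.4585, 0.2418, 0.2581]
ee_rot: [-180.0, -0.0, -11.9]
force: [0.5, -0.0, 0.0]
width: 0.406
finger_force: 0.0
t 31.98 box [-231.5  423.   258.1] [ 0.02 -0.02 -2.73] F [ 0.5 -0.   0. ] w 0.406 ff 0.0 xyz [0.4585 0.2418 0.2581]
```

View pics/s4.png

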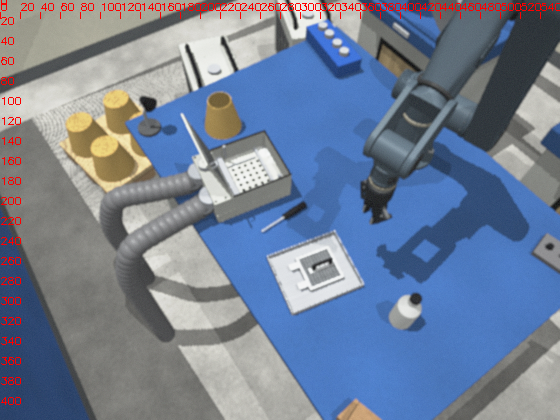

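View pics/t4.png

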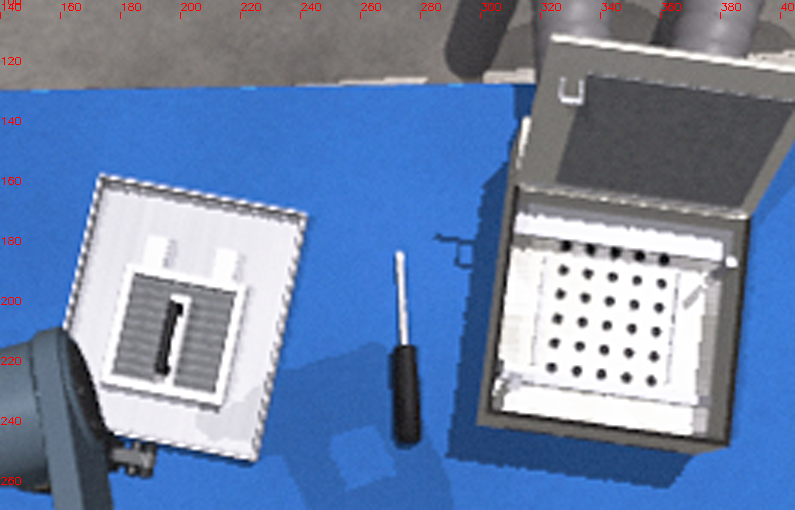

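The filter lies flat, handle up, inside the tray (handle at about (197,211) in the top view). The bay is empty, the hatch stands open, and the driver, shade and bottle haven't moved. I'm handing in.

```bash
python3 -c "from bench import *;print(job_done())"
```

```text
the job is handed in; nothing more can be done
None
```

The job is handed in at about 32 s: the filter is flat, handle up, in the tray, tipped about 9 degrees at most, with the hatch standing open and nothing else on the bench visibly moved.

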